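Hold the oil filter cover down for the mechanic

ROBOT

A 7-joint arm with a two-finger parallel gripper is mounted at the origin on the work surface. World frame = base frame: x ahead of the robot, y to its left, z up, the work surface at z = 0. Lengths are in mm, angles in rad, forces in N, time in s.
With the tool pointing down it reaches from about 425 to 1025 mm from the base axis. Payload 3.6 kg.
Tool frame: the origin (TCP) lies between the finger pads; the fingertips stand 17 mm ahead of it and the grasp point (between the pads) lies 2 mm behind it (manip.tcp_to_tips is the z of the fingertips in the tool frame, in mm); z points along the fingers, y is the line along which they close (so a half turn about z gives the same grasp; the last joint's range is limited). The gripper opens to 85 mm and grips with 20 to 120 N. Pads are 22 mm wide; open, the fingers measure 114 mm over their backs; the gripper's body (76 mm by 85 mm) begins 54 mm behind the grasp point. The pads swing forward as they close: fully open they stand 13 mm farther back than shut.
Start: joints at [-1.272, 0.591, 0.048, 1.609, -0.033, 0.943, -0.034], TCP at [277.508, 669.79, 248.302] pointing down, gripper open.
Joint ranges: [-2.69, 2.69], [-0.47, 2.24], [-1.27, 1.36], [0.19, 2.51], [-1.53, 4.68], [0.08, 2.07], [-3.09, 3.09]. Speed limits (rad/s): [2.57, 2.57, 3.14, 3.14, 3.14, 3.14, 3.14].

INTERFACE

Orientations are given as a 3x3 rotation matrix whose columns are the frame's x, y, z axes.
In Python, from rig import manip, imaging gives the robot as it stands.
- The arm moves only by the tool play_rows, never from a script. Its argument "increments" is a list that holds one entry, the list of rows, each a list of 4 numbers: the shift along the tool's x, y, z in mm, then the turn about the tool's z in rad. A call has exactly 8 rows; each row shifts and turns the commanded pose from where the row before left it, along the tool's axes as they then stand; what a row does not reach is not made up. A row lasts 1/10 s, in which the tool goes at most 50 mm and 8.59 degrees, less where a joint would pass 70% of its speed; a pose out of reach is approached as far as the arm can. A call with a gripper value outside its range is refused whole. "jaw" is the closure, from 0 (fully open) to 1 (shut), set as the call begins (left out, the last holds). The fingers move at their own pace and stop on an object; the grip force is fixed at half the most. Time passes only in rows, so rows that do not move let the fingers close, or fill a call up. It gives the time, the measured TCP pose, the force, the opening and the grip force at its end, in the units of the state.
- manip.get_obs(): the state, without advancing time (a new reading comes with each control period).
- imaging.grab_frame(name): name is "scene" or "top" or "wrist"; returns a dict with "color" (384x512x3 uint8, red, green, blue), "z_map" (384x512 float32, mm along the optical axis (not along the pixel's ray), 0 where there is no reading), "fx", "fy", "cx", "cy" (pixels), "rvec" (rotation vector, rad) and "tvec" (3), from world to camera coordinates, as OpenCV has them; the wrist camera has in their place "hand_eye" (4x4, takes a point from camera to tool coordinates, whose origin is the TCP and whose axes are the flange's). Camera axes: x right, y down, z forward; pixel columns grow to the right and rows downward; lengths in mm; the calibration is good to about 2 mm. The wrist camera is an equidistant fisheye: a pixel r from the principal point sees the ray r / f radians off the axis. A picture is of the moment at which its call begins: read the wrist's pose just before it.
- manip.job_done(): hands the job in; it is judged then, once.
The state is a dict: "time": time; "joint_positions": joint angles; "joint_velocities": joint speeds; "effort": joint torques, N m; "position": TCP position; "tool_rot": TCP orientation; "ft_force": force on the tool from outside, world axes, zero at the start; "wrist_torque": the same for the moment, N m; "width": finger opening in mm; "gripper_force": force on a finger pad.
Only numpy, scipy, OpenCV 4.12 (cv2) and the standard library are available. Lean on these libraries where they do the work, as an engineer would, in place of code of your own. Each camera call takes 0.05 s, during which the arm holds its last target. There are 200 camera calls.

TASK

Pull the red dust plug out of the oil filter housing on the engine and lay it in the black parts tray, then set the blue finned filter cover on the housing with its two screw holes over the two threaded holes. Press it down flat against its O-ring and the filter spring with a steady push of about 15 N and finish while still holding it like that, so that I can put the screws in; leave the spray can, the piston and the socket where they are.

Things in the scene. Friction and masses are not known exactly. Their poses are not given: they have to be found in the camera images.
- engine: dark motorcycle engine bottom end lying on its side on two wood blocks, fixed to the bench; origin on the bench below the filter housing, same axes as point seat. It reaches about 60 mm from the origin to -x, 200 mm to +x (its four thin studs 310 mm), 140 mm to -y and 180 mm to +y; apart from the filter housing it is nowhere higher than 170 mm
- seat (a point): centre of the filter housing's level machined top face, 180 mm above the bench. z up; its x axis runs through the two threaded screw holes, 40 mm either side of the centre, on round ears of 9 mm radius. The boss is 62 mm across, the bore's mouth 46.5 mm. Everything else on the engine is at least 10 mm lower than this face
- oring (a joint): how far the black rubber O-ring on the face is squeezed, m: 0 free, 0.0015 flush with the face. It lies round the bore, 58 mm outside diameter, 1.5 mm proud, and pushes back about 8 N per mm
- filter (a joint): how far the sprung oil filter (34 mm in diameter, its top 13 mm below the face) is pushed down in the bore, m: 0 free, 0.007 with the cover home. Its spring pushes up with about 3 N at 0 and 6 N at 0.007, so the cover rises about 7 mm if it is let go
- plug: red plastic dust plug snapped into the bore; origin at the centre of its underside, z up, 12 mm below the face when in place. Round skirt 44.4 mm in diameter, 13.5 mm high; a 60 mm flange 4 mm thick, its top 17.5 mm above the origin; then the pull tab. Two sprung barbs hold it under the bore's lip: it comes out straight up with a pull of about 7 N (5 to 12); about 45 g
- plug_tab (a point): middle of the plug's pull tab: 26 mm along the plug's x, 10 mm thick along its y, 25 mm high, from 13 mm below to 12 mm above this point (its lowest 3 mm in a low 40 mm disc, so 22 mm stand free above that disc)
- cover: blue anodised oil filter cover standing on its spigot on the bench; origin at the centre of the spigot's foot, z up. Spigot 44 mm in diameter, 20 mm long, foot tapered; flange 62 mm across, 6 mm thick, with two ears along x, screw holes 40 mm either side (98 mm over the ears; either way round fits). Then a 52 mm disc, its top 32 mm above the origin, and on it three fins. 160 to 250 g
- cover_face (a point): centre of the underside of the cover's flange, 20 mm above the cover's origin: this meets the housing face (point seat) when the cover is home
- cover_fins (a point): middle of the cover's three fins, 40 mm above its origin: a block of upright fins 42 mm long along the cover's x, 32 mm wide over the outer fins along its y, 16 mm high (8 mm above and below this point), flat outer sides for the fingers
- tray_in (a point): centre of the inner floor of the black parts tray (fixed, 180 mm along its x by 140 mm along its y, rim 28 mm above the bench, walls and floor 4 mm)
- aerosol: white and red spray can standing on the bench, 58 mm in diameter, 180 mm tall; origin at the centre of its foot. Not to be moved
- piston: aluminium piston standing on the bench, 80 mm in diameter, 42 mm tall; origin at the centre of its foot. Not to be moved
- socket: chrome deep socket standing on the bench, 26 mm in diameter, 78 mm tall; origin at the centre of its foot. Not to be moved
Things that resemble listed ones, but are neither listed nor needed, are in the scene too. There is more than one size of the plug; the one meant has the size given above. Of the things that look like the part that bears tray_in, the smaller one is meant.

How it is judged:
By the outcome, as a careful person would: the job done as asked, in the order asked, and still so for the second after the job is handed in, while the arm keeps its last pose, push and grip.
It also fails if it takes over 72 s, if anything falls off the work surface, if the arm or the gripper's body presses on something with over 40 N, if the wrist force passes 120 N, or if a joint passes its speed limit or range.

## Working session

There is one attempt and no reset: what is moved stays moved. The work goes in short steps, Python scripts to look and compute and a tool call to move; the robot and the scene stay as the last step left them, time stands still between calls to the robot, and variables do not carry over. Pictures are saved under pics/ and viewed, at most 10 in all, crops included, and the job is handed in when it is done.

Besides the shell and the picture viewer there is one more tool, called after ">>>" as name(argument=value, ...) on one line, values as JSON. play_rows: Moves the arm, as the interface text tells. Its arguments: {"type":"object","properties":{"increments":{"type":"array"},"jaw":{"type":"number"}},"required":["increments"]}

```bash
mkdir -p pics
cat > h.py <<'E'
import numpy as np, cv2
from rig import manip, imaging
def cloud(f):
    h,w=f["z_map"].shape; v,u=np.mgrid[:h,:w]; z=f["z_map"].astype(float)
    P=np.stack([(u-f["cx"])/f["fx"]*z,(v-f["cy"])/f["fy"]*z,z],-1)
    R=cv2.Rodrigues(np.array(f["rvec"],float))[0]; t=np.array(f["tvec"],float).ravel()
    W=(P-t)@R; W[z==0]=np.nan
    return W
def ray(f,u,v,h):
    R=cv2.Rodrigues(np.array(f["rvec"],float))[0]; t=np.array(f["tvec"],float).ravel()
    C=-R.T@t; d=R.T@np.array([(u-f["cx"])/f["fx"],(v-f["cy"])/f["fy"],1])
    return C+d*(h-C[2])/d[2]
E
python3 - <<'E'
from h import *
import pickle
o=manip.get_obs(); print(o)
F={n:imaging.grab_frame(n) for n in("scene","top","wrist")}
F["obs"]=o; pickle.dump(F,open("f0.pkl","wb"))
for n in("scene","top"):
    f=F[n]; print(n,f["fx"],f["cx"],f["cy"],-cv2.Rodrigues(np.array(f["rvec"],float))[0].T@np.array(f["tvec"]).ravel())
    cv2.imwrite(f"pics/{n}0.png",cv2.resize(f["color"][...,::-1],(800,600),interpolation=cv2.INTER_CUBIC))
print(F["wrist"]["hand_eye"],F["wrist"]["fx"],manip.tcp_to_tips)
E
```

```text
{'time': 0.0, 'joint_positions': array([-1.27147428,  0.59216845,  0.04830926,  1.60986556, -0.0333034 ,
        0.94264222, -0.03372653]), 'joint_velocities': array([-0.00040855,  0.00112019, -0.00044202,  0.00068153,  0.00067163,
        0.00039022,  0.0010009 ]), 'effort': array([ 1.11803849e-03, -5.48690128e+01,  1.54635273e+00, -1.98120761e+01,
        9.29082802e-03,  8.62591609e-03, -1.14493869e-05]), 'position': array([277.22029702, 669.04319714, 247.08935914]), 'tool_rot': array([[-9.23848990e-01,  3.82756432e-01, -7.46743024e-04],
       [ 3.82757137e-01,  9.23846491e-01, -2.15267321e-03],
       [-1.34073594e-04, -2.27456619e-03, -9.99997404e-01]]), 'ft_force': array([-0.62237904, -0.96658245, -0.98120025]), 'wrist_torque': array([ 0.02402948, -0.01939273,  0.01474474]), 'gripper_force': 0.0, 'width': 85.33600352974838}
scene 358.38369041386625 255.15319363641112 191.17571881988923 [1233.10524444 -295.14461823  983.39160378]
top 400.08509561772377 249.9775761675702 188.3561161627218 [ 443.07254311 -119.24455802 1597.18626397]
[[ 5.85586705e-04 -9.49915202e-01 -3.12507227e-01  7.91991394e+01]
 [ 9.99999828e-01  5.48960670e-04  2.05180914e-04  1.81242751e-01]
 [-2.33502921e-05 -3.12507293e-01  9.49915360e-01 -1.24682734e+02]
 [ 0.00000000e+00  0.00000000e+00  0.00000000e+00  1.00000000e+00]] 297.3186396354542 17.0
```

View pics/scene0.png

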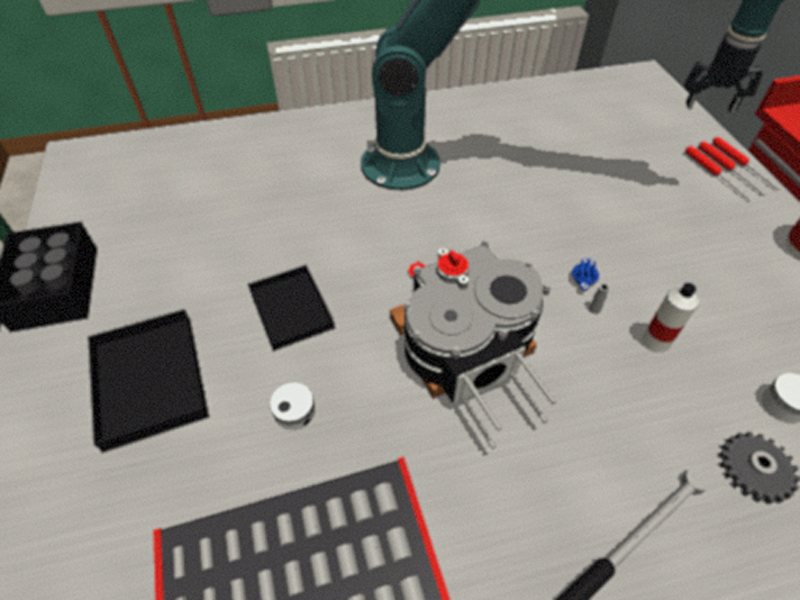

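View pics/top0.png

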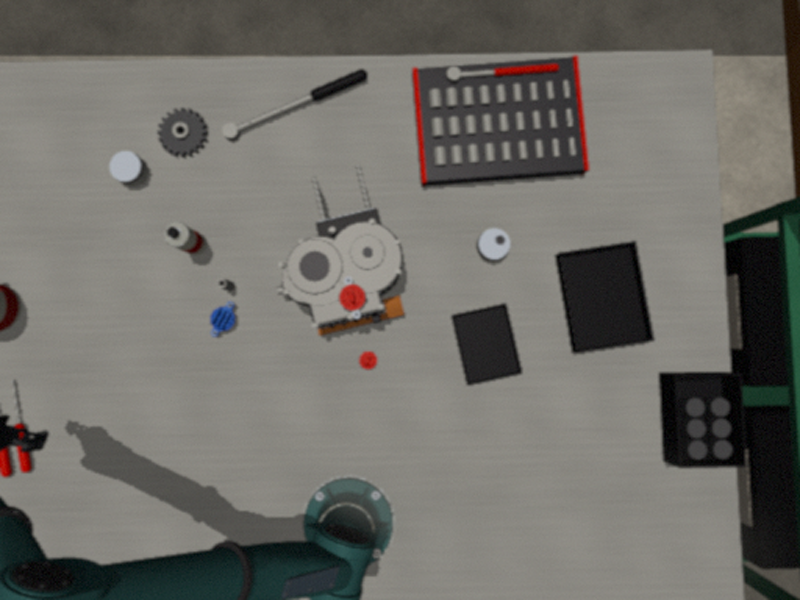

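Top view (800x600): red candidates are the plug in the housing (352,298), a small loose plug on the bench (368,360), the red part at the left edge (5,306) and the screwdrivers (15,455). I choose (352,298) because it sits in the housing. Black trays are the small one (487,344, chosen) and the large one (604,297). The blue cover is at (223,319), with the socket near it at (226,284).

Run:
```python
from h import *
import pickle
F=pickle.load(open("f0.pkl","rb"))
for n in("scene","top"):
    f=F[n]; W=cloud(f); hsv=cv2.cvtColor(f["color"],cv2.COLOR_RGB2HSV); H,S,V=[hsv[...,i].astype(int) for i in range(3)]
    masks={"red":((H<10)|(H>170))&(S>150)&(V>90),"blue":(H>100)&(H<130)&(S>130)&(V>50),"black":(V<45)}
    for k,m in masks.items():
        N,L,st,c=cv2.connectedComponentsWithStats(m.astype(np.uint8))
        for i in range(1,N):
            if st[i,4]>(20 if k!="black" else 900) :
                P=W[L==i]; 
                r=cv2.minAreaRect(np.argwhere(L==i)[:,::-1].astype(np.float32))
                a=np.nanmedian(P,0); 
                if not (250<a[0]<800 and -500<a[1]<500): continue
                print(n,k,c[i].round(1),st[i,4],"med",a.round(0),"max z",np.nanpercentile(P[:,2],97).round(0),"min/max",np.nanpercentile(P,3,axis=0).round(0),np.nanpercentile(P,97,axis=0).round(0), "ray@med",ray(f,*c[i],a[2]).round(0))
                if k=="black": print([ray(f,*p,28).round(0)[:2].tolist() for p in cv2.boxPoints(r)])
t=F["top"]
# crop of housing & cover
def crop(f,u,v,s=36): return cv2.resize(f["color"][v-s:v+s,u-s:u+s,::-1],(390,390),interpolation=cv2.INTER_CUBIC)
cv2.imwrite("pics/crop1.png",np.hstack([crop(t,225,191),crop(t,143,200)]))
```

```text
scene red [289.7 168.5] 212 med [558. -30. 187.] max z 210.0 min/max [528. -52. 183.] [576.  -3. 210.] ray@med [553. -28. 187.]
scene red [264.9 171.3] 31 med [397. -65.  14.] max z 33.0 min/max [384. -73.  10.] [415. -42.  33.] ray@med [397. -61.  14.]
scene red [427.8 213.8] 63 med [734. 374.  67.] max z 85.0 min/max [729. 364.  49.] [739. 385.  85.] ray@med [734. 375.  67.]
scene blue [374.2 174.6] 180 med [521. 303.  33.] max z 49.0 min/max [493. 283.  23.] [541. 328.  49.] ray@med [519. 305.  33.]
scene black [185.7 196.4] 1713 med [ 436. -354.    5.] max z 27.0 min/max [ 351. -421.    1.] [ 534. -285.   27.] ray@med [ 437. -354.    5.]
[[371.0, -435.0], [333.0, -297.0], [529.0, -271.0], [557.0, -398.0]]
scene black [295.  229.5] 1002 med [723. -85. 134.] max z 141.0 min/max [ 661. -142.   48.] [760.  78. 141.] ray@med [731. -63. 134.]
[[564.0, -127.0], [614.0, 146.0], [784.0, 84.0], [738.0, -163.0]]
top red [225.2 190. ] 190 med [549. -30. 187.] max z 211.0 min/max [527. -54. 181.] [574.  -4. 211.] ray@med [550. -30. 187.]
top red [235.2 230.2] 88 med [404. -56.  15.] max z 33.0 min/max [385. -75.   8.] [421. -40.  33.] ray@med [403. -57.  15.]
top blue [142.2 203.7] 183 med [512. 303.  32.] max z 50.0 min/max [488. 282.  21.] [539. 330.  50.] ray@med [513. 305.  32.]
top black [311.1 220. ] 1523 med [ 439. -358.    5.] max z 23.0 min/max [ 356. -424.   -2.] [ 522. -291.   23.] ray@med [ 439. -358.    5.]
[[510.0, -271.0], [538.0, -402.0], [368.0, -437.0], [340.0, -306.0]]
```

View pics/crop1.png

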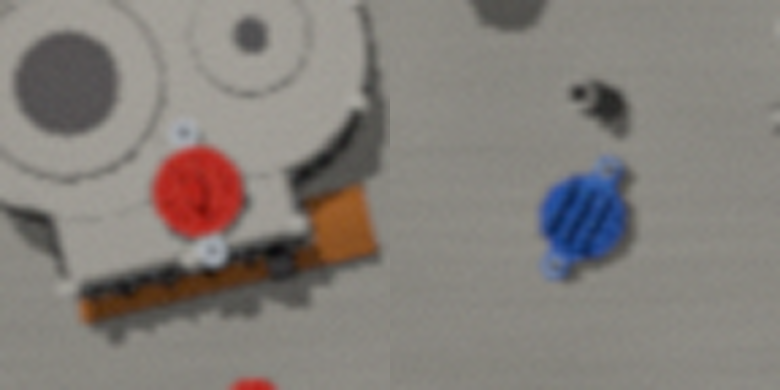

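The crop shows the red plug in the housing at (197,190), with ears at (185,132) and (211,250), so the ear axis is about +12°. The cover is at (585,217), with ears at (610,168) and (553,263), so its axis is about -31°. The arm goes over the cover first, then to the plug.

>>> play_rows(increments=[[[-38,-26,-3,0],[-43,-30,-4,0],[-43,-30,-4,0],[-43,-30,-4,0],[-43,-30,-4,0],[-43,-30,-4,0],[-43,-30,-4,0],[-43,-30,-4,0]]])

```text
time: 0.95
position: [491.3, 335.2, 278.0]
tool_rot: [[-0.924, 0.383, -0.0], [0.383, 0.924, -0.0], [0.0, -0.0, -1.0]]
ft_force: [2.3, 0.2, -0.0]
width: 85.4
gripper_force: 0.0
```

>>> play_rows(increments=[[[-20,-12,-3,0],[0,0,0,0],[0,0,0,0],[0,0,0,0],[0,0,0,0],[0,0,0,0],[0,0,0,0],[0,0,0,0]]])

```text
time: 1.75
position: [504.2, 318.9, 280.9]
tool_rot: [[-0.924, 0.382, -0.0], [0.382, 0.924, -0.0], [0.0, -0.0, -1.0]]
ft_force: [0.3, 0.1, 0.4]
width: 85.6
gripper_force: 0.0
```

```bash
cat >> h.py <<'E'
def wgrab():
    o=manip.get_obs(); f=imaging.grab_frame("wrist"); T=np.eye(4); T[:3,:3]=o["tool_rot"]; T[:3,3]=o["position"]
    f["T"]=T@np.array(f["hand_eye"]); f["obs"]=o; return f
def wdirs(f,u,v):
    u=np.asarray(u,float);v=np.asarray(v,float)
    x=u-f["cx"];y=v-f["cy"];r=np.hypot(x,y);th=r/f["fx"];k=np.where(r>0,np.sin(th)/np.maximum(r,1e-9),0)
    return np.stack([x*k,y*k,np.cos(th)],-1)
def wray(f,u,v,h):
    d=wdirs(f,u,v)@f["T"][:3,:3].T; C=f["T"][:3,3]
    return C+d*((h-C[2])/d[...,2])[...,None]
def wcloud(f):
    z=f["z_map"].astype(float); v,u=np.mgrid[:z.shape[0],:z.shape[1]]
    d=wdirs(f,u,v); P=d/d[...,2:]*z[...,None]; W=P@f["T"][:3,:3].T+f["T"][:3,3]; W[z==0]=np.nan; return W
def ortho(f,c,h,half,n=400):
    "rectified view of plane z=h: rows down = -x, cols right = -y"
    g=np.linspace(half,-half,n); X,Y=np.meshgrid(c[0]+g,c[1]+g,indexing="ij")
    P=np.stack([X,Y,np.full_like(X,h)],-1); T=np.linalg.inv(f["T"]); Q=P@T[:3,:3].T+T[:3,3]
    rh=np.hypot(Q[...,0],Q[...,1]); r=np.arctan2(rh,Q[...,2])*f["fx"]
    return cv2.remap(f["color"],(f["cx"]+Q[...,0]/rh*r).astype(np.float32),(f["cy"]+Q[...,1]/rh*r).astype(np.float32),cv2.INTER_CUBIC)
E
python3 - <<'E'
from h import *
f=wgrab(); o=f["obs"]; print(o["time"],o["position"],o["tool_rot"].round(3).tolist(),o["ft_force"])
import pickle; pickle.dump(f,open("f1.pkl","wb"))
c=(513,304)
im=np.hstack([ortho(f,c,h,70,390) for h in(26,48)])
cv2.imwrite("pics/cov1.png",im[...,::-1])
W=wcloud(f); hsv=cv2.cvtColor(f["color"],cv2.COLOR_RGB2HSV); m=(hsv[...,0]>100)&(hsv[...,0]<130)&(hsv[...,1]>110)
P=W[m]; P=P[~np.isnan(P[:,0])]
for lo,hi in((20,28),(29,36),(40,55)):
    Q=P[(P[:,2]>lo)&(P[:,2]<hi)]
    if len(Q)<9: continue
    r=cv2.minAreaRect(Q[:,:2].astype(np.float32)); print(lo,hi,len(Q),np.median(Q[:,2]),r)
E
```

```text
1.75 [504.24408763 318.94380592 280.8802581 ] [[-0.924, 0.382, -0.0], [0.382, 0.924, -0.0], [0.0, -0.0, -1.0]] [0.33794051 0.08987327 0.3926683 ]
20 28 501 25.05840967804079 ((512.7261352539062, 310.2483215332031), (83.42326354980469, 59.28540802001953), 3.2587718963623047)
29 36 762 30.903261693121948 ((742.4029541015625, 366.4601135253906), (522.3404541015625, 50.10068130493164), 13.792737007141113)
40 55 398 46.88426822916304 ((513.1282348632812, 310.0176086425781), (32.11748504638672, 40.820350646972656), 60.41062927246094)
```

View pics/cov1.png

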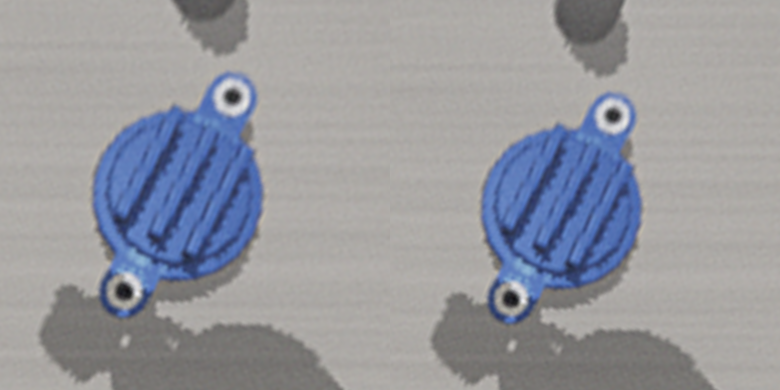

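Cover pose from the left rectified view: holes at (232,96) and (124,291), 80.2 mm apart as specified. Centre is (513.3, 310), x-axis at -29.3°, and the fins block agrees. Next, the plug.

>>> play_rows(increments=[[[-22,-38,-3,0],[-22,-38,-3,0],[-22,-38,-3,0],[-22,-38,-3,0],[-22,-38,-3,0],[-22,-38,-3,0],[-22,-38,-2,0],[-21,-39,0,0]]])

```text
time: 2.6
position: [549.9, -32.0, 301.5]
tool_rot: [[-0.924, 0.383, 0.002], [0.383, 0.924, 0.0], [-0.001, 0.001, -1.0]]
ft_force: [0.8, -0.4, 0.6]
width: 85.1
gripper_force: 0.0
```

>>> play_rows(increments=[[[0,0,0,0],[0,0,0,0],[0,0,0,0],[0,0,0,0],[0,0,0,0],[0,0,0,0],[0,0,0,0],[0,0,0,0]]])

```text
time: 3.4
position: [549.5, -30.0, 301.0]
tool_rot: [[-0.924, 0.382, 0.0], [0.382, 0.924, -0.0], [-0.0, 0.0, -1.0]]
ft_force: [0.4, -0.0, -0.1]
width: 85.4
gripper_force: 0.0
```

Run:
```python
from h import *
f=wgrab(); o=f["obs"]; print(o["time"],o["position"],o["tool_rot"].round(3).tolist(),o["joint_positions"].round(2))
import pickle; pickle.dump(f,open("f2.pkl","wb"))
c=(549,-30)
im=np.hstack([ortho(f,c,h,70,390) for h in(180,205)])
cv2.imwrite("pics/plug1.png",im[...,::-1])
W=wcloud(f); hsv=cv2.cvtColor(f["color"],cv2.COLOR_RGB2HSV); m=((hsv[...,0]<10)|(hsv[...,0]>170))&(hsv[...,1]>130)
m&=np.hypot(W[...,0]-549,W[...,1]+30)<60
P=W[m]
for lo,hi in((178,186.5),(195,220)):
    Q=P[(P[:,2]>lo)&(P[:,2]<hi)]
    if len(Q)>9: print(lo,hi,len(Q),np.median(Q[:,2]),np.percentile(Q[:,2],95),cv2.minAreaRect(Q[:,:2].astype(np.float32)))
```

```text
3.4 [549.50145327 -30.0255988  300.95136252] [[-0.924, 0.382, 0.0], [0.382, 0.924, -0.0], [-0.0, 0.0, -1.0]] [-0.18  0.31  0.19  1.96 -0.08  0.88  1.23]
178 186.5 1893 184.41611734818667 185.99225476373306 ((550.3309936523438, -27.160869598388672), (57.782745361328125, 57.88569259643555), 67.48509216308594)
195 220 513 208.84873485011408 210.1537922517628 ((550.1692504882812, -27.522979736328125), (25.90337562561035, 10.303762435913086), 13.555874824523926)
```

View pics/plug1.png

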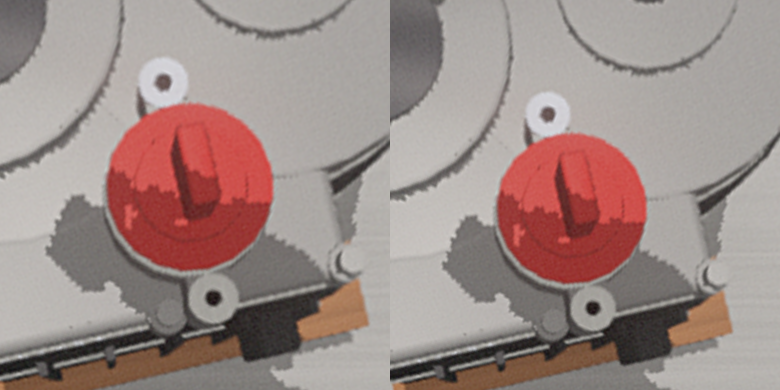

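Seat: holes at (163,81) and (213,298) in the left view, 80.1 mm apart, centre (550.6,-27.6), axis 13.0°. Tab centre is (550.2,-27.5) at 13.5°, its top about 210, matching the listed sizes. Turn, descend and grasp.

>>> play_rows(increments=[[[0,2.6,10,0],[0,0,10,-0.125],[0,0,10,-0.125],[0,0,10,-0.125],[0,0,10,-0.125],[0,0,10,-0.125],[0,0,10,0],[0,0,0,0]]])

```text
time: 4.25
position: [549.2, -27.9, 229.1]
tool_rot: [[-0.974, -0.228, -0.004], [-0.228, 0.974, 0.0], [0.003, 0.001, -1.0]]
ft_force: [-0.1, 0.3, 0.1]
width: 85.3
gripper_force: 0.0
```

>>> play_rows(increments=[[[0,0,6,0],[0,0,6,0],[0,0,4,0],[0,0,0,0],[0,0,0,0],[0,0,0,0],[0,0,0,0],[0,0,0,0]]])

```text
time: 5.05
position: [550.6, -27.9, 215.2]
tool_rot: [[-0.973, -0.23, 0.001], [-0.23, 0.973, 0.0], [-0.001, -0.0, -1.0]]
ft_force: [-0.0, 0.6, 1.2]
width: 85.3
gripper_force: 0.0
```

>>> play_rows(increments=[[[0,0,4,0],[0,0,3,0],[0,0,0,0],[0,0,0,0],[0,0,0,0],[0,0,0,0],[0,0,0,0],[0,0,0,0]]])

```text
time: 5.85
position: [550.5, -27.9, 208.0]
tool_rot: [[-0.973, -0.23, 0.0], [-0.23, 0.973, -0.0], [-0.0, -0.0, -1.0]]
ft_force: [-0.2, -0.5, 0.0]
width: 85.1
gripper_force: 0.0
```

>>> play_rows(increments=[[[0,0,0,0],[0,0,0,0],[0,0,0,0],[0,0,0,0],[0,0,0,0],[0,0,0,0],[0,0,0,0],[0,0,0,0]]], jaw=1)

```text
time: 6.65
position: [550.5, -27.9, 208.0]
tool_rot: [[-0.973, -0.23, 0.0], [-0.23, 0.973, -0.0], [-0.0, -0.0, -1.0]]
ft_force: [-0.7, -0.5, 1.0]
width: 8.9
gripper_force: 61.9
```

>>> play_rows(increments=[[[0,0,0,0],[0,0,0,0],[0,0,0,0],[0,0,0,0],[0,0,0,0],[0,0,0,0],[0,0,0,0],[0,0,0,0]]])

```text
time: 7.45
position: [550.5, -27.9, 208.0]
tool_rot: [[-0.973, -0.23, 0.0], [-0.23, 0.973, -0.0], [-0.0, -0.0, -1.0]]
ft_force: [-0.7, 0.3, 1.6]
width: 8.5
gripper_force: 62.0
```

Gripped. Pull straight up.

>>> play_rows(increments=[[[0,0,-2,0],[0,0,-2,0],[0,0,-3,0],[0,0,-4,0],[0,0,-5,0],[0,0,-8,0],[0,0,-10,0],[0,0,-6,0]]])

```text
time: 8.25
position: [551.1, -27.9, 249.5]
tool_rot: [[-0.973, -0.23, 0.002], [-0.23, 0.973, 0.0], [-0.002, -0.0, -1.0]]
ft_force: [0.3, 0.0, -0.7]
width: 8.6
gripper_force: 61.8
```

Run:
```python
from h import *
f=wgrab(); o=f["obs"]; print(o["time"],o["position"],o["width"],o["ft_force"])
W=wcloud(f); hsv=cv2.cvtColor(f["color"],cv2.COLOR_RGB2HSV); m=((hsv[...,0]<10)|(hsv[...,0]>170))&(hsv[...,1]>130)
m&=np.hypot(W[...,0]-550,W[...,1]+28)<60
P=W[m]; print(len(P),np.nanpercentile(P,[3,30,50,70,97],axis=0).round(1))
cv2.imwrite("pics/pulled.png",f["color"][...,::-1])
```

```text
8.25 [551.0793517  -27.94910179 249.5011776 ] 8.589706650668822 [ 0.31411916  0.00772785 -0.68667883]
5209 [[524.2 -54.3 224.8]
 [535.2 -40.1 225.8]
 [539.7 -30.9 226.6]
 [545.7 -24.7 228.9]
 [562.1  -2.8 251.2]]
```

View pics/pulled.png

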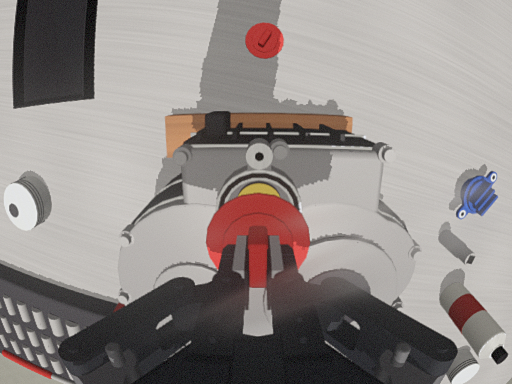

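The plug is out and held at (258,235). The small plug is untouched on the bench at (264,40), and the filter shows yellow in the bore at (258,188). Carry it to the tray.

>>> play_rows(increments=[[[23,-36,0,0],[23,-37,0,0],[23,-37,0,0],[23,-37,0,0],[23,-37,0,0],[23,-37,0,0],[23,-37,0,0],[23,-36,0,0]]])

```text
time: 9.1
position: [438.4, -358.0, 248.3]
tool_rot: [[-0.973, -0.23, 0.001], [-0.23, 0.973, -0.0], [-0.0, -0.0, -1.0]]
ft_force: [1.5, -0.7, -1.3]
width: 8.5
gripper_force: 61.8
```

>>> play_rows(increments=[[[0,0,10,0],[0,0,25,0],[0,0,30,0],[0,0,30,0],[0,0,30,0],[0,0,25,0],[0,0,10,0],[0,0,0,0]]])

```text
time: 9.9
position: [438.6, -355.5, 86.8]
tool_rot: [[-0.973, -0.231, -0.002], [-0.231, 0.973, 0.002], [0.002, 0.002, -1.0]]
ft_force: [-1.5, -0.0, -0.3]
width: 8.3
gripper_force: 61.8
```

Run:
```python
from h import *
f=wgrab(); o=f["obs"]; print(o["time"],o["position"],o["tool_rot"].round(3).tolist(),o["width"],o["joint_positions"].round(2))
t=imaging.grab_frame("top"); s=imaging.grab_frame("scene")
print(ray(t,311.1,220,5))
cv2.imwrite("pics/tray.png",np.hstack([f["color"],cv2.resize(s["color"][130:260,130:260],(384,384))])[:,:,::-1][:, :800])
```

```text
9.9 [ 438.62678527 -355.53504761   86.78907668] [[-0.973, -0.231, -0.002], [-0.231, 0.973, 0.002], [0.002, 0.002, -1.0]] 8.28129146707035 [ 0.56  0.63  0.06  2.08 -0.09  0.44  2.49]
[ 438.84069358 -357.61507018    5.        ]
```

View pics/tray.png

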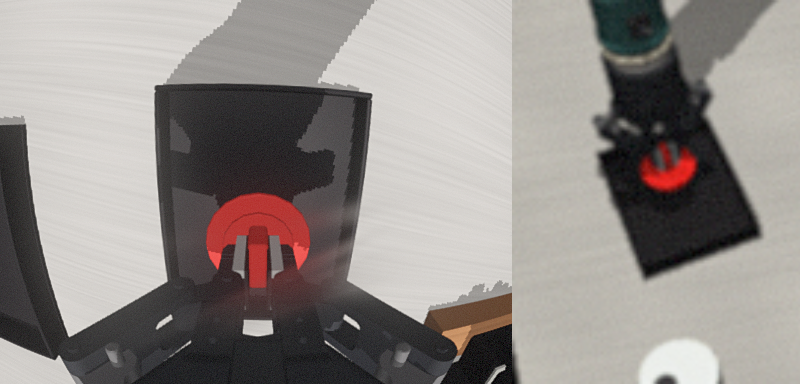

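The plug hangs over the small tray's middle (258,235), clear of the walls. Lower and release.

>>> play_rows(increments=[[[0,0,10,0],[0,0,10,0],[0,0,10,0],[0,0,6,0],[0,0,4,0],[0,0,1,0],[0,0,0,0],[0,0,0,0]]])

```text
time: 10.85
position: [439.3, -356.5, 47.1]
tool_rot: [[-0.973, -0.23, 0.0], [-0.23, 0.973, -0.0], [-0.0, -0.0, -1.0]]
ft_force: [-0.2, -0.4, -0.3]
width: 8.5
gripper_force: 61.8
```

>>> play_rows(increments=[[[0,0,0,0],[0,0,0,0],[0,0,0,0],[0,0,0,0],[0,0,0,0],[0,0,0,0],[0,0,0,0],[0,0,0,0]]], jaw=0.5)

```text
time: 11.65
position: [439.1, -356.3, 46.9]
tool_rot: [[-0.973, -0.23, -0.0], [-0.23, 0.973, 0.0], [0.0, 0.0, -1.0]]
ft_force: [0.2, 0.0, 0.7]
width: 42.5
gripper_force: 0.0
```

>>> play_rows(increments=[[[0,0,-10,0],[0,0,-20,0],[0,0,-35,0],[0,0,-35,0],[0,0,-35,0],[0,0,-35,0],[0,0,-35,0],[0,0,-25,0]]], jaw=0)

```text
time: 12.45
position: [439.3, -356.7, 280.3]
tool_rot: [[-0.973, -0.23, 0.003], [-0.23, 0.973, -0.002], [-0.002, -0.003, -1.0]]
ft_force: [-0.1, 0.0, -0.3]
width: 85.6
gripper_force: 0.0
```

Run:
```python
from h import *
t=wgrab();W=wcloud(t)
print(t["obs"]["position"],t["obs"]["width"])
hsv=cv2.cvtColor(t["color"],cv2.COLOR_RGB2HSV); m=((hsv[...,0]<10)|(hsv[...,0]>170))&(hsv[...,1]>130)&(np.hypot(W[...,0]-439,W[...,1]+357)<150)
print(m.sum(),np.nanpercentile(W[m],[3,50,97],axis=0).round(0))
```

```text
[ 439.32899145 -356.67716602  280.26622029] 85.58593662428862
1631 [[ 413. -383.    3.]
 [ 438. -357.   21.]
 [ 466. -331.   46.]]
```

The plug stands in the tray at (438,-357), flange at 21 and tab top at 46, as it should. Next, the cover.

>>> play_rows(increments=[[[-14,39.5,0,0],[-14,39.5,0,0],[-14,39.5,0,0],[-14,39.5,0,0],[-14,39.5,0,0],[-14,39.5,0,0],[-14,39.5,0,0],[-14,39.5,0,0]]])

```text
time: 13.3
position: [474.9, -21.5, 277.5]
tool_rot: [[-0.973, -0.23, 0.001], [-0.23, 0.973, -0.0], [-0.001, -0.0, -1.0]]
ft_force: [0.9, 0.5, -0.2]
width: 85.6
gripper_force: 0.0
```

>>> play_rows(increments=[[[-14,39.5,0,0],[-14,39.5,0,0],[-14,39.5,0,0],[-14,39.5,0,0],[-14,39.5,0,0],[-14,39.5,0,0],[-14,39.5,0,0],[-14,39.5,0,0]]])

```text
time: 14.1
position: [511.3, 311.6, 277.4]
tool_rot: [[-0.973, -0.23, 0.0], [-0.23, 0.973, -0.0], [-0.0, -0.0, -1.0]]
ft_force: [1.7, -0.5, 0.0]
width: 85.3
gripper_force: 0.0
```

>>> play_rows(increments=[[[0,0,0,0.124],[0,0,20,0.124],[0,0,20,0.124],[0,0,20,0.124],[0,0,20,0.124],[0,0,20,0.124],[0,0,10,0],[0,0,0,0]]])

```text
time: 14.9
position: [510.6, 309.7, 165.9]
tool_rot: [[-0.873, 0.487, -0.002], [0.487, 0.873, -0.002], [0.001, -0.003, -1.0]]
ft_force: [-0.6, 0.7, 0.1]
width: 85.4
gripper_force: 0.0
```

Run:
```python
from h import *
f=wgrab(); o=f["obs"]; R=o["tool_rot"]; print(o["time"],o["position"],R.round(3).tolist(),o["width"])
W=wcloud(f); hsv=cv2.cvtColor(f["color"],cv2.COLOR_RGB2HSV); m=(hsv[...,0]>100)&(hsv[...,0]<130)&(hsv[...,1]>110)&(np.hypot(W[...,0]-513,W[...,1]-310)<60)
P=W[m]
for lo,hi in((20,28),(42,55)):
    Q=P[(P[:,2]>lo)&(P[:,2]<hi)]; print(len(Q),np.median(Q[:,2]),cv2.minAreaRect(Q[:,:2].astype(np.float32)))
d=np.array([513.2,310,51])-o["position"]; print("tool d",R.T@d, "y angle",np.degrees(np.arctan2(R[1,1],R[0,1])))
```

```text
14.9 [510.55162272 309.69231221 165.85321887] [[-0.873, 0.487, -0.002], [0.487, 0.873, -0.002], [0.001, -0.003, -1.0]] 85.39005542220612
1030 25.044717718545968 ((513.02001953125, 309.99713134765625), (83.27904510498047, 61.24549102783203), 4.707808971405029)
819 46.78253403912211 ((512.9277954101562, 310.1510009765625), (31.86161231994629, 42.12324142456055), 60.573429107666016)
tool d [ -2.2981325    1.87711106 114.84583362] y angle 60.84075004869041
```

>>> play_rows(increments=[[[-2,1.5,15,0],[0,0,20,0],[0,0,20,0],[0,0,15,0],[0,0,10,0],[0,0,5,0],[0,0,0,0],[0,0,0,0]]])

```text
time: 15.75
position: [514.5, 310.8, 82.4]
tool_rot: [[-0.872, 0.49, 0.001], [0.49, 0.872, 0.001], [-0.0, 0.001, -1.0]]
ft_force: [0.5, -0.2, 0.2]
width: 85.6
gripper_force: 0.0
```

>>> play_rows(increments=[[[0,0,10,0],[0,0,10,0],[0,0,5,0],[0,0,3,0],[0,0,0,0],[0,0,0,0],[0,0,0,0],[0,0,0,0]]])

```text
time: 16.55
position: [514.3, 310.7, 54.3]
tool_rot: [[-0.872, 0.49, 0.001], [0.49, 0.872, 0.0], [-0.0, 0.001, -1.0]]
ft_force: [-1.7, -0.5, 0.2]
width: 85.4
gripper_force: 0.0
```

>>> play_rows(increments=[[[0.8,-1.1,2,0],[0,0,1.2,0],[0,0,0,0],[0,0,0,0],[0,0,0,0],[0,0,0,0],[0,0,0,0],[0,0,0,0]]])

```text
time: 17.35
position: [512.9, 310.0, 50.8]
tool_rot: [[-0.872, 0.49, 0.0], [0.49, 0.872, -0.0], [-0.0, 0.0, -1.0]]
ft_force: [0.6, 0.7, 0.2]
width: 85.4
gripper_force: 0.0
```

>>> play_rows(increments=[[[0,0,0,0],[0,0,0,0],[0,0,0,0],[0,0,0,0],[0,0,0,0],[0,0,0,0],[0,0,0,0],[0,0,0,0]]], jaw=1)

```text
time: 18.15
position: [513.1, 310.1, 51.0]
tool_rot: [[-0.872, 0.49, 0.001], [0.49, 0.872, 0.0], [-0.0, 0.0, -1.0]]
ft_force: [-0.3, -0.7, 4.5]
width: 30.7
gripper_force: 60.3
```

Run:
```python
from h import *
f=wgrab(); o=f["obs"]; R=o["tool_rot"]; print(o["time"],o["position"],o["width"],o["gripper_force"],o["ft_force"])
print("y angle",np.degrees(np.arctan2(R[1,1],R[0,1])))
# holes at z=26 rectified: bright ring / dark hole, tool-frame positions
c=o["position"][:2]; im=ortho(f,c,26,70,560); cv2.imwrite("pics/held.png",im[...,::-1])
g=cv2.cvtColor(im,cv2.COLOR_RGB2HSV); m=((g[...,1]<70)&(g[...,2]>200)).astype(np.uint8)
N,L,st,cc=cv2.connectedComponentsWithStats(m)
for i in range(1,N):
    if st[i,4]>60: print(st[i],(c[0]+70-cc[i,1]*140/559).round(1),(c[1]+70-cc[i,0]*140/559).round(1))
```

```text
18.15 [513.11393868 310.07682232  51.03271977] 30.73444339913283 60.28576970100403 [-0.27363418 -0.68416336  4.49261819]
y angle 60.67177690490057
[333 114  49  50 897] 549.4 290.0
[176 398  18  35 338] 478.3 334.3
```

View pics/held.png

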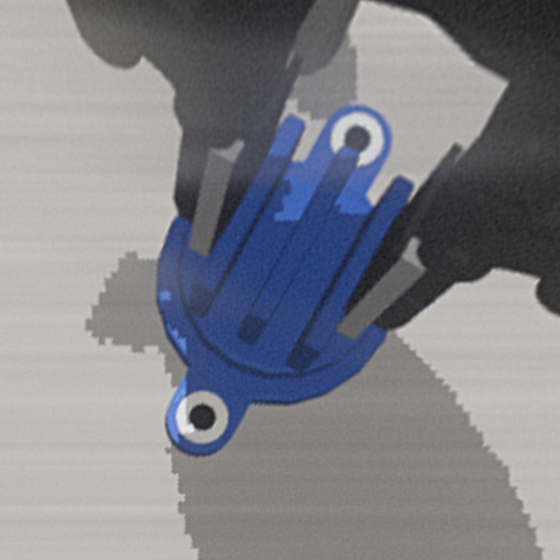

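Cover gripped squarely: holes at (357,137) and (202,417), 80.1 mm apart. Lift, turn and carry it over the housing.

>>> play_rows(increments=[[[0,0,-10,0],[0,0,-25,0],[0,0,-35,-0.123],[0,0,-35,-0.123],[0,0,-35,-0.123],[0,0,-35,-0.123],[0,0,-35,-0.123],[0,0,-20,-0.121]]])

```text
time: 19.0
position: [513.1, 310.2, 283.6]
tool_rot: [[-0.974, -0.227, 0.003], [-0.227, 0.974, 0.001], [-0.003, 0.001, -1.0]]
ft_force: [0.2, 1.2, -1.3]
width: 30.5
gripper_force: 59.9
```

>>> play_rows(increments=[[[0,0,0,0],[5,-47,0,0],[6,-48,0,0],[6,-49,0,0],[6,-49,0,0],[6,-49,0,0],[6,-49,0,0],[5,-46,0,0]]])

```text
time: 19.8
position: [546.9, -29.9, 278.7]
tool_rot: [[-0.976, -0.219, -0.004], [-0.219, 0.976, -0.0], [0.004, 0.0, -1.0]]
ft_force: [-0.0, -0.4, -2.0]
width: 30.4
gripper_force: 60.1
```

>>> play_rows(increments=[[[0,0,0,0],[0,0,0,0],[0,0,0,0],[0,0,0,0],[0,0,0,0],[0,0,0,0],[0,0,0,0],[0,0,0,0]]])

```text
time: 20.6
position: [548.8, -27.2, 280.8]
tool_rot: [[-0.975, -0.223, 0.0], [-0.223, 0.975, -0.0], [-0.0, -0.0, -1.0]]
ft_force: [0.0, -1.1, -3.1]
width: 30.7
gripper_force: 60.2
```

Run:
```python
from h import *
f=wgrab(); o=f["obs"]; R=o["tool_rot"]; print(o["time"],o["position"],o["width"],o["ft_force"])
print("y angle",np.degrees(np.arctan2(R[1,1],R[0,1])), R.T@(np.array([550.5,-27.6,o["position"][2]])-o["position"]))
```

```text
20.6 [548.81305521 -27.2347313  280.80940196] 30.74884888319308 [ 2.78833959e-05 -1.08831134e+00 -3.14263643e+00]
y angle 102.86553792369305 [-1.56326241e+00 -7.31720241e-01  2.96751297e-04]
```

>>> play_rows(increments=[[[-1.6,-0.7,5,0],[0,0,10,0],[0,0,10,0],[0,0,5,0],[0,0,0,0],[0,0,0,0],[0,0,0,0],[0,0,0,0]]])

```text
time: 21.45
position: [550.8, -27.8, 251.2]
tool_rot: [[-0.975, -0.222, 0.001], [-0.222, 0.975, 0.0], [-0.001, -0.0, -1.0]]
ft_force: [0.4, 0.5, -2.0]
width: 30.7
gripper_force: 60.2
```

Run:
```python
from h import *
f=wgrab(); o=f["obs"]; R=o["tool_rot"]; p=o["position"]; print(o["time"],p,np.degrees(np.arctan2(R[1,1],R[0,1])))
import pickle; pickle.dump(f,open("f5.pkl","wb"))
c=(550,-28); im=np.hstack([ortho(f,c,180,70,390),ortho(f,c,p[2]-25,70,390)])
cv2.imwrite("pics/near.png",im[...,::-1])
```

```text
21.45 [550.83475232 -27.78494118 251.16520898] 102.8443284515367
```

View pics/near.png

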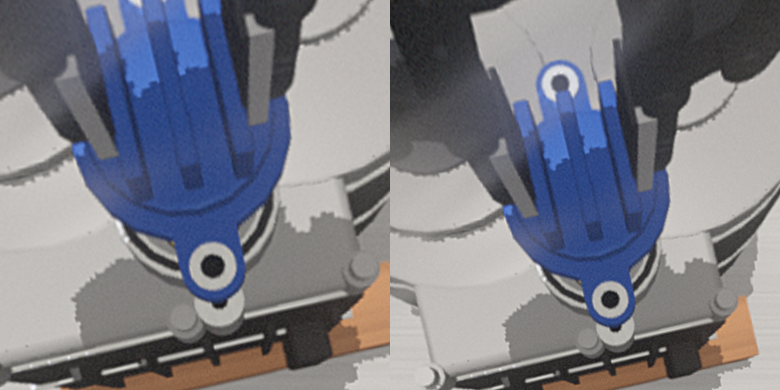

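The cover's holes are at (551.4,-28.0) and 12.7°, against the seat at (550.8,-27.7) and 13.0°. In the left view the housing hole near (218,300) agrees with the earlier measurement. Small correction, then lower.

>>> play_rows(increments=[[[0.5,0.3,0,-0.004],[0,0,5,0],[0,0,5,0],[0,0,4,0],[0,0,4,0],[0,0,4,0],[0,0,4,0],[0,0,0,0]]])

```text
time: 22.3
position: [549.5, -27.6, 224.0]
tool_rot: [[-0.974, -0.226, -0.001], [-0.226, 0.974, -0.0], [0.001, 0.0, -1.0]]
ft_force: [0.7, 0.0, -2.2]
width: 30.6
gripper_force: 60.2
```

>>> play_rows(increments=[[[0,0,1,0],[0,0,1,0],[0,0,1,0],[0,0,1,0],[0,0,1,0],[0,0,1,0],[0,0,0,0],[0,0,0,0]]])

```text
time: 23.1
position: [549.9, -27.6, 218.7]
tool_rot: [[-0.974, -0.226, -0.0], [-0.226, 0.974, 0.0], [0.0, 0.0, -1.0]]
ft_force: [-0.6, 1.0, -1.8]
width: 30.4
gripper_force: 60.2
```

The spigot is in the bore with no side force. Continue.

>>> play_rows(increments=[[[-0.3,0,1,0],[0,0,1,0],[0,0,1,0],[0,0,1,0],[0,0,1,0],[0,0,0,0],[0,0,0,0],[0,0,0,0]]])

```text
time: 23.9
position: [550.3, -27.5, 213.9]
tool_rot: [[-0.974, -0.226, 0.0], [-0.226, 0.974, 0.0], [-0.0, -0.0, -1.0]]
ft_force: [-1.0, -0.9, 2.1]
width: 30.1
gripper_force: 60.6
```

>>> play_rows(increments=[[[0,0,0.5,0],[0,0,0.5,0],[0,0,0.5,0],[0,0,0,0],[0,0,0,0],[0,0,0,0],[0,0,0,0],[0,0,0,0]]])

```text
time: 24.7
position: [550.3, -27.5, 212.3]
tool_rot: [[-0.974, -0.226, 0.0], [-0.226, 0.974, -0.0], [-0.0, -0.0, -1.0]]
ft_force: [-1.1, -0.2, 3.1]
width: 30.5
gripper_force: 60.8
```

>>> play_rows(increments=[[[0,0,0.4,0],[0,0,0.4,0],[0,0,0.4,0],[0,0,0.3,0],[0,0,0,0],[0,0,0,0],[0,0,0,0],[0,0,0,0]]])

```text
time: 25.5
position: [550.3, -27.5, 211.6]
tool_rot: [[-0.974, -0.226, 0.0], [-0.226, 0.974, -0.0], [-0.0, -0.0, -1.0]]
ft_force: [-3.8, -0.1, 9.3]
width: 30.4
gripper_force: 61.5
```

Run:
```python
from h import *
f=wgrab(); o=f["obs"]; R=o["tool_rot"]; p=o["position"]; print(o["time"],p,np.degrees(np.arctan2(R[1,1],R[0,1])),o["ft_force"],o["wrist_torque"])
cv2.imwrite("pics/home.png",ortho(f,(550,-28),187,70,560)[...,::-1])
```

```text
25.5 [550.3483338  -27.5449619  211.60846073] 103.07415260814518 [-3.80585484 -0.09926774  9.33837456] [-0.07535956  0.63821496 -0.0282159 ]
```

View pics/home.png

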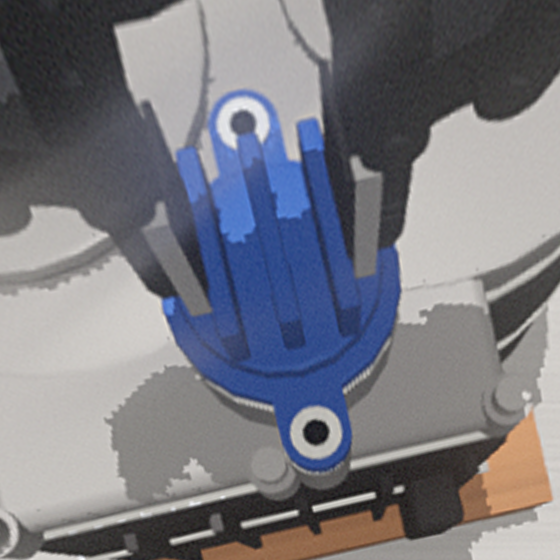

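Holes at (243,122) and (316,432): cover centre is (550.6,-28.0) at 13.2°, within about 0.3 mm of the seat. Relieve the slight side force and press on.

>>> play_rows(increments=[[[0.4,0,0,0],[0,0,0.2,0],[0,0,0.2,0],[0,0,0.2,0],[0,0,0,0],[0,0,0,0],[0,0,0,0],[0,0,0,0]]])

```text
time: 26.35
position: [550.4, -27.6, 211.4]
tool_rot: [[-0.974, -0.226, 0.001], [-0.226, 0.974, 0.0], [-0.001, -0.0, -1.0]]
ft_force: [-2.8, 0.1, 10.2]
width: 30.4
gripper_force: 61.8
```

>>> play_rows(increments=[[[0.3,0,0.3,0],[0,0,0.3,0],[0,0,0.3,0],[0,0,0,0],[0,0,0,0],[0,0,0,0],[0,0,0,0],[0,0,0,0]]])

```text
time: 27.15
position: [550.4, -27.5, 211.1]
tool_rot: [[-0.974, -0.226, 0.002], [-0.226, 0.974, 0.0], [-0.002, -0.0, -1.0]]
ft_force: [-2.9, -0.7, 13.7]
width: 30.7
gripper_force: 62.2
```

>>> play_rows(increments=[[[0.3,0,0.3,0],[0,0,0.2,0],[0,0,0,0],[0,0,0,0],[0,0,0,0],[0,0,0,0],[0,0,0,0],[0,0,0,0]]])

```text
time: 27.95
position: [550.3, -27.5, 211.0]
tool_rot: [[-0.974, -0.226, 0.003], [-0.226, 0.974, 0.0], [-0.002, -0.0, -1.0]]
ft_force: [-3.9, 0.6, 15.5]
width: 30.4
gripper_force: 62.5
```

>>> play_rows(increments=[[[0,0,0,0],[0,0,0,0],[0,0,0,0],[0,0,0,0],[0,0,0,0],[0,0,0,0],[0,0,0,0],[0,0,0,0]]])

```text
time: 28.75
position: [550.3, -27.6, 210.9]
tool_rot: [[-0.974, -0.226, 0.002], [-0.226, 0.974, 0.0], [-0.002, -0.0, -1.0]]
ft_force: [-3.3, -0.1, 16.5]
width: 30.4
gripper_force: 62.5
```

Run:
```python
from h import *
A=[]
for i in range(6):
    o=manip.get_obs(); A.append(np.r_[o["ft_force"],o["position"],o["wrist_torque"]]); 
    s=imaging.grab_frame("top") if i<5 else None
    f=s or f
A=np.array(A); print(A.mean(0).round(2),A[:,2].round(1)); print(o["tool_rot"].round(4).tolist())
w=wgrab();W=wcloud(w); hsv=cv2.cvtColor(w["color"],cv2.COLOR_RGB2HSV); m=(hsv[...,0]>100)&(hsv[...,0]<130)&(hsv[...,1]>110)&(np.hypot(W[...,0]-550,W[...,1]+28)<60)
P=W[m]; ax=np.array([.974,.225]); s=(P[:,:2]-[550.7,-27.8])@ax
for lo,hi in((-49,-33),(33,49)): Q=P[(s>lo)&(s<hi)]; print(len(Q),np.nanmedian(Q[:,2]))
```

```text
[-3.4600e+00 -3.0000e-01  1.6090e+01  5.5032e+02 -2.7550e+01  2.1095e+02
  4.0000e-02  9.0000e-01  1.0000e-02] [16.5 15.9 15.9 15.9 16.8 15.4]
[[-0.9741, -0.2262, 0.0024], [-0.2262, 0.9741, 0.0002], [-0.0024, -0.0004, -1.0]]
380 184.99933521110788
124 185.06168478747452
```

The cover is home: both ear tops read level at the flush height, allowing for the same 1 mm depth bias seen on the bench. The push is steady at about 16 N. Handing in.

```bash
python3 -c "
from rig import manip
print(manip.job_done())"
```

```text
the job is handed in; nothing more can be done
None
```

The red plug is in the small black tray, and the blue cover is seated flat with its holes over the threaded holes, held down with a steady push of about 16 N; the arm never went near the spray can, piston or socket.

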